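# Hang the food-set lamp on the spring arm

### The arm

A 6-joint arm with a two-finger parallel gripper is mounted at the origin on the work surface. World frame = base frame: x ahead of the robot, y to its left, z up, the work surface at z = 0. Lengths are in m, angles in rad, forces in N, time in s.
With the tool pointing down it reaches from about 0.35 to 0.775 m from the base axis. Payload 5.5 kg.
Tool frame: the origin (TCP) lies on the centre line of the jaws, within the pads' length; the fingertips stand 11 mm ahead of it and the grasp point (between the pads) lies 8 mm behind it (env.tip_reach is the distance from the TCP to the fingertips, in m); z points along the fingers, x is the direction in which the jaws open and shut, and the axes are right-handed (so a half turn about z gives the same grasp; the last joint's range is limited). The gripper opens to 85 mm and grips with 20 to 120 N. Pads are 22 mm wide; open, the fingers measure 114 mm over their backs; the gripper's body (76 mm by 85 mm) begins 54 mm behind the grasp point. The pads swing forward as they close: fully open they stand 13 mm farther back than shut.
Start: joints at [-1.293, 0.313, 0.046, 1.304, 0, 1.431], TCP at [0.233, -0.526, 0.242] pointing down, gripper open.
Joint ranges: [-2.76, 2.76], [-0.86, 1.69], [-1.03, 1.26], [-2.2, 2.34], [-1.47, 1.5], [-3.14, 3.14]. Speed limits (rad/s): [2.57, 2.57, 3.14, 3.14, 3.14, 3.14].

### API

Orientations are given as a unit quaternion [w, x, y, z].
In Python, from workcell import env gives the robot as it stands.
- The arm moves only by the tool carry_out, never from a script. Its argument "moves" is one flat list of numbers, 7 for each row, row after row: the gripper command: -1 is shut, 1 is fully open, values between are in proportion, then the shift along the tool's x, y, z in m, then the turn, a rotation vector about the tool's x, y, z in degrees. A call has exactly 5 rows; each row shifts and turns the pose as measured when the row begins, along the tool's axes as they then stand; what a row does not reach is not made up. A row lasts 1/8 s, in which the tool goes at most 62.5 mm and 10.7 degrees, less where a joint would pass 70% of its speed; a pose out of reach is approached as far as the arm can. A call is refused whole if a number of a shift passes 0.0625 or a number of a turn 10.7, either way. A call with a gripper value outside its range is refused whole. The fingers move at their own pace and stop on an object; "squeeze" is the grip in N (left out, the last holds). Time passes only in rows, so rows that do not move let the fingers close, or fill a call up. It gives the time, the measured TCP pose, the force and the opening at its end, in the units of the state.
- env.get_state(): the state, without advancing time (a new reading comes with each control period).
- env.read_camera(name): name is "scene" or "top"; returns the picture (480x640x3 uint8, red, green, blue); there is no depth.
- env.calibration(name): a dict with "camera_matrix" (3x3 intrinsics, pixels), "k1" (the pictures are not rectified: a ray, as slopes to the right and down, at radius r is drawn at 1 + k1 r^2 times it, then the intrinsics apply), "rvec" (rotation vector, rad) and "tvec" (3), from world to camera coordinates, as OpenCV has them. Camera axes: x right, y down, z forward; pixel columns grow to the right and rows downward; lengths in m; the calibration is good to about 2 mm. A picture is of the moment at which its call begins. calibration takes no time and is no camera call.
- env.hand_in(): hands the job in, once; it reports no verdict.
The state is a dict: "clock": time; "joint_pos": joint angles; "qvel": joint speeds; "tau": joint torques, N m; "tcp_pos": TCP position; "orientation": TCP orientation; "wrist_force": force on the tool from outside, world axes, zero at the start; "ft_torque": the same for the moment, N m; "finger_gap": finger opening in m.
Only numpy, scipy, OpenCV 4.12 (cv2) and the standard library are available. Lean on these libraries where they do the work, as an engineer would, in place of code of your own. Each camera call takes 0.05 s, during which the arm holds its last target. There are 200 camera calls.

### The job

Hang the small lamp by its C-shaped hanger on the cross-bar of the spring-balanced arm above the canape board, going down slowly with the arm as it sinks, and let go only when the arm carries the lamp's whole weight and has settled, so that on release it hardly stirs, neither dropping nor springing up. Be gentle with the arm, do not push it down to its lower stop, keep the lamp off the food, and leave the bowl, tumbler and pepper mill where they are.

Things in the scene. Friction and masses are not known exactly. Their poses are not given: they have to be found in the camera images.
- lamp: The lamp to hang: black round head, 90 mm across, 42 mm high, standing on its flat white underside; 155 mm high in all; 0.34 to 0.75 kg, not known beforehand. Origin at the centre of the underside, z up. On the head stands an aluminium C-shaped hanger, 22 mm wide (y): spine at x -17 to -9 mm, top plate at z 100 to 110 mm, lip at x 9 to 17 mm down to z 84 mm. Nearly all its mass is in the head.
- lamp_grip (a point): Middle of the orange grip tab on the hanger's top plate, 137 mm above the lamp's underside. Tab 14 mm thick (lamp y), 28 mm wide (x), z 110 to 155 mm. Squeeze it across its thickness.
- lamp_seat (a point): Where the bar's axis lies when the lamp hangs fully home: in the middle of the hanger's 18 mm wide pocket between spine and lip, 95 mm above the lamp's underside, the bar touching the underside of the top plate. The contact grips: a sideways push of the held lamp stays in it and, where the arm slopes, also lifts or sinks the arm.
- stand: The spring arm's stand and arm, fixed to the table: round steel base of 120 mm and post 250 mm from the origin along its +x, hinge at the post's head 190 mm above the table. Origin on the table about below the arm's cross-bar (10 mm off at the start); the arm runs from the post towards -x. The lamp hangs with its x and y axes along the stand's, its +x towards the post.
- boom_bar (a point): Middle of the cross-bar at the arm's free end, 250 mm from the hinge: level round steel bar, 10 mm thick, along the stand's y, between two cheeks 98 mm apart and 16 mm high that come from the post side. Red collars, 18 mm across, at 24 to 28 mm either side of the middle bound the hanger's place. Unloaded it is 260 mm above the table.
- boom (a joint): Arm angle, rad: 0 unloaded on its upper stop (rising 0.284 rad above level towards the bar), growing as it sinks; lower stop at 0.65. A spring of about 3.2 N m/rad (50 N/m at the bar) with preload (the bar starts to sink at about 1 N) and light damping holds it; with the lamp it settles at 0.17 to 0.52, according to the lamp's mass.
- board: Dark serving board with four canapes under the arm, 250 x 110 mm, 24 mm high with the food, long side along its x; origin at the centre of its underside. Fixed; keep the lamp off it.
- bowl: Pale green bowl of pasta salad, 190 mm across, about 75 mm high; origin at the centre of its underside. Leave alone.
- tumbler: Glass tumbler, 72 mm across, 110 mm high; origin at the centre of its underside. Leave alone.
- mill: Wooden pepper mill, 58 mm across, 130 mm high; origin at the centre of its underside. Leave alone.
- lamp_mouth (a point): Middle of the hanger's opening, on the lamp's +x side, at x 13, z 63 mm: 42 mm high, from the head's top (z 42 mm) to the lip's lower edge (z 84 mm). The bar enters here as the lamp is moved towards its own +x; lowering the lamp then brings the bar up into the pocket.
There are look-alikes about, which are no part of the job. Leave any blue or pink look-alike of the lamp alone.

How it is judged:
On the way, in this order (a step that is already met when the one before it is completed fails the run):
1. the lamp is lifted clear of the table in the gripper (height (world z) of lamp above 0.04 m and contact force between the fingers and lamp above 0.5 N), for 0.2 s.
2. the arm carries the lamp, sunk and still, while the gripper still holds it (value of joint boom above 0.1 rad and velocity of joint boom between -0.06 and 0.06 rad/s and contact force between lamp and stand above 2.5 N and contact force between the fingers and lamp above 0.5 N and distance between lamp_seat and boom_bar below 0.015 m), for 0.2 s.
At the end, for the whole second after the job is handed in: Lamp released and hanging, the bar within 15 mm of the hanger's seat, upright within 0.25 rad; arm sunk 0.1 to 0.6 rad and at rest (under 0.05 rad/s, lamp under 0.03 m/s), pressed by the lamp with over 2.5 N; bowl, tumbler and mill within 20 mm of their starts (distance between lamp_seat and boom_bar below 0.015 m and contact force between lamp and stand above 2.5 N and value of joint boom between 0.1 and 0.6 rad and velocity of joint boom between -0.05 and 0.05 rad/s and linear speed of lamp below 0.03 m/s and angle between lamp's own z axis and vertical below 0.25 rad and contact force between the fingers and lamp below 0.1 N and distance of each of bowl, tumbler, mill from where it was at the start of the episode below 0.02 m); the robot touches nothing.
It fails at once if the arm drops or springs up once let go (faster than 0.25 rad/s with no finger on the lamp) (contact force between the fingers and lamp below 0.1 N and (velocity of joint boom above 0.25 rad/s or velocity of joint boom below -0.25 rad/s)).
It fails at once if the arm is handled roughly: rushed (over 0.6 rad/s) or pushed down to its lower stop (velocity of joint boom above 0.6 rad/s or velocity of joint boom below -0.6 rad/s or value of joint boom above 0.62 rad).
It fails at once if the lamp is forced against the arm (over 15 N) (contact force between lamp and stand above 15 N).
It fails at once if the lamp touches the food board (contact force between lamp and board above 0.5 N).
It fails at once if the bowl, tumbler or mill is moved (distance of any of bowl, tumbler, mill from where it was at the start of the episode above 0.03 m).
It also fails if it takes over 72 s, if anything falls off the work surface, if the arm or the gripper's body presses on something with over 40 N, if the wrist force passes 120 N, or if a joint passes its speed limit or range.

## Working session

There is one attempt and no reset: what is moved stays moved. The work goes in short steps, Python scripts to look and compute and a tool call to move; the robot and the scene stay as the last step left them, time stands still between calls to the robot, and variables do not carry over. Pictures are saved under pics/ and viewed, about 8 in all and at most 12, crops included, and the job is handed in when it is done.

Besides the shell and the picture viewer there is one more tool, called as a command line: name --argument value ..., lists and objects as JSON in quotes. carry_out: Moves the arm, as the interface text tells. Its arguments: {"type":"object","properties":{"moves":{"type":"array"},"squeeze":{"type":"number"}},"required":["moves"]}

```bash
ls; mkdir -p pics
cat > h.py <<'E'
from workcell import env
import numpy as np, cv2
from scipy.spatial.transform import Rotation as R
def cal(n):
    c=env.calibration(n); return np.array(c["camera_matrix"]),c["k1"],cv2.Rodrigues(np.array(c["rvec"],float))[0],np.array(c["tvec"],float).ravel()
def ray(n,u,v):
    K,k1,Rm,t=cal(n)
    p=cv2.undistortPoints(np.array([[[u,v]]],float),K,np.array([k1,0,0,0.]))[0,0]
    return -Rm.T@t, Rm.T@np.array([p[0],p[1],1])
def plane(n,u,v,z):
    o,d=ray(n,u,v); return o+d*(z-o[2])/d[2]
def two(a,b):
    o1,d1=ray("scene",*a);o2,d2=ray("top",*b)
    s=np.linalg.lstsq(np.c_[d1,-d2],o2-o1,rcond=None)[0]
    p,q=o1+d1*s[0],o2+d2*s[1]; return (p+q)/2,np.linalg.norm(p-q)
def proj(n,P):
    K,k1,Rm,t=cal(n); return cv2.projectPoints(np.array(P,float).reshape(-1,3),cv2.Rodrigues(Rm)[0],t,K,np.array([k1,0,0,0.]))[0][:,0]
def snap(n,f):
    im=env.read_camera(n)[:,:,::-1].copy(); cv2.imwrite("pics/"+f,im); return im
E
python3 - <<'E'
from h import *
for n in("scene","top"): snap(n,n+"1.png"); print(n,ray(n,320,240))
print(env.get_state())
E
```

```text
pics
scene (array([1.07505883, 0.72079256, 1.04410666]), array([-0.43672128, -0.55482635, -0.70822362]))
top (array([0.44847339, 0.04198253, 1.57168528]), array([ 0.07046518, -0.00875023, -0.99748254]))
{'clock': 0.1, 'joint_pos': array([-1.29260156e+00,  3.13929692e-01,  4.50979270e-02,  1.30358223e+00,
        1.22084920e-05,  1.43118866e+00]), 'qvel': array([-0.00077702, -0.00219974,  0.0018912 ,  0.00127892, -0.00018605,
       -0.00168632]), 'tau': array([ 1.83978365e-03, -4.81726921e+01,  2.99243456e+01,  1.27058721e-02,
       -1.31227494e-04, -1.75355432e-06]), 'tcp_pos': array([ 0.23318005, -0.52513016,  0.2414977 ]), 'orientation': array([-5.35566427e-04,  8.38376995e-01, -5.45090232e-01, -6.06153661e-04]), 'wrist_force': array([-0.19392793,  0.58424309, -0.36922612]), 'ft_torque': array([-0.00263661, -0.00263423,  0.01008507]), 'finger_gap': 0.08482968263880467}
```

View pics/scene1.png

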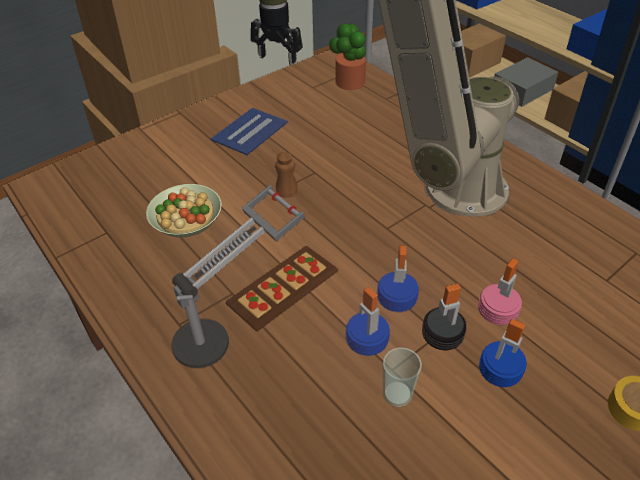

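View pics/top1.png

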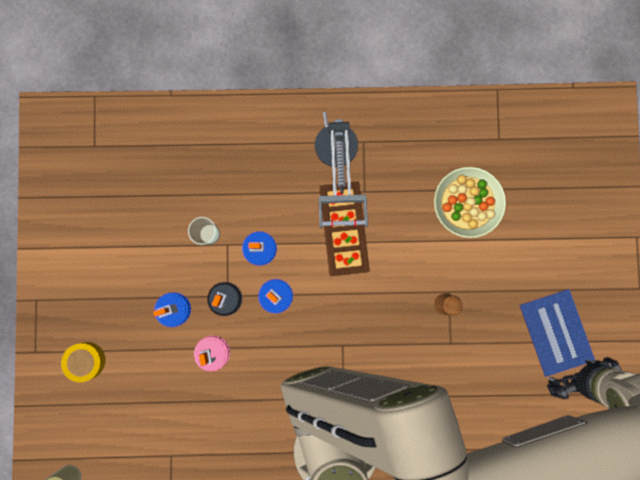

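Scene and top views: the lamp candidates in the top view are blue (259,247), (275,296) and (171,310), pink (211,353) and black (224,299). The black one, at scene (444,325), fits the description. The post base is at top (336,145), and the cross-bar with its red collars is near top (343,200–224). I'll enlarge these to confirm.

Run:
```python
from h import *
s=cv2.imread("pics/scene1.png");t=cv2.imread("pics/top1.png")
def c(im,x,y,w=100,h=75): return cv2.resize(im[y:y+h,x:x+w],(400,300),interpolation=cv2.INTER_CUBIC)
cv2.imwrite("pics/c1.png",np.vstack([np.hstack([c(s,400,275),c(t,174,262)]),np.hstack([c(s,225,175),c(t,293,170)])]))
hsv=[cv2.cvtColor(i,cv2.COLOR_BGR2HSV) for i in(s,t)]
def comps(m,mn=3):
    n,l,st,ce=cv2.connectedComponentsWithStats(m.astype(np.uint8)); return [(ce[i].round(1).tolist(),int(st[i,4])) for i in range(1,n) if st[i,4]>=mn]
for k,(x,y,w,h) in zip((0,1),((400,275,100,75),(195,275,57,48))):
    z=hsv[k][y:y+h,x:x+w].astype(int)
    print("orange",k,(x,y),comps((z[...,0]>5)&(z[...,0]<14)&(z[...,1]>200)&(z[...,2]>120),5))
    print("black",comps(z[...,2]<60,30))
for k,(x,y,w,h) in zip((0,1),((240,180,65,60),(310,185,65,50))):
    z=hsv[k][y:y+h,x:x+w].astype(int)
    print("red",k,(x,y),comps(((z[...,0]<5)|(z[...,0]>174))&(z[...,1]>140),2))
```

```text
orange 0 (400, 275) [([51.9, 26.6], 14)]
black [([43.0, 59.0], 826)]
orange 1 (195, 275) []
black [([32.8, 22.8], 189)]
red 0 (240, 180) [([35.1, 15.4], 27), ([50.8, 28.8], 27)]
red 1 (310, 185) [([29.2, 8.4], 10), ([22.5, 18.0], 2), ([40.2, 29.2], 10), ([23.3, 34.2], 22), ([30.0, 34.8], 4), ([45.0, 38.4], 9)]
```

View pics/c1.png

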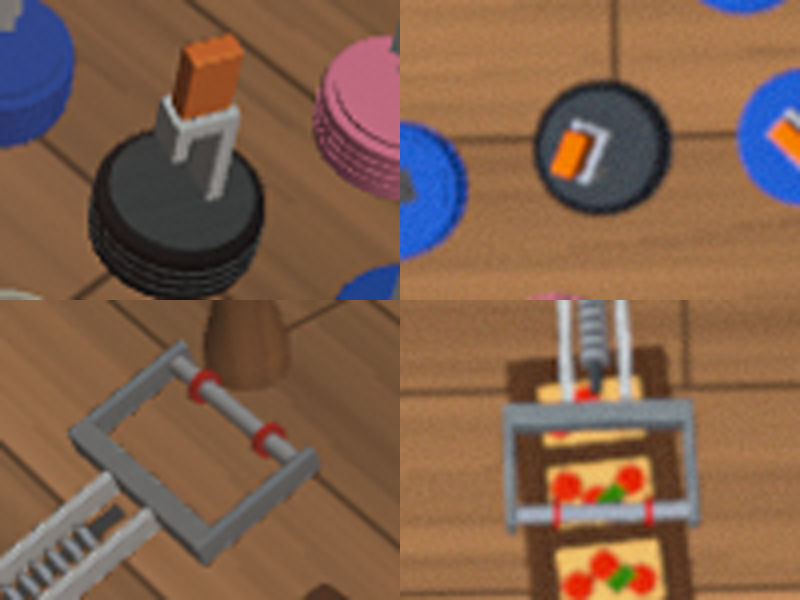

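Run:
```python
from h import *
# lamp: plate corners top view z=.11
T=lambda u,v:(174+(u-400)/4,262+v/4)
a,b,c=[plane("top",*T(*p),.11) for p in((575,123),(607,132),(588,182))]
print("plate",a,b,c,"len",np.linalg.norm(b-c),np.linalg.norm(a-b)); d=b-c; print("yaw",np.degrees(np.arctan2(d[1],d[0])))
print("plate centre",(a+c)/2)
# head: top rim circle z~.042 centre, black blob
t=cv2.imread("pics/top1.png");m=(cv2.cvtColor(t,cv2.COLOR_BGR2HSV)[...,2]<85).astype(np.uint8)
w=np.zeros_like(m);w[275:323,200:250]=m[275:323,200:250]
n=max(cv2.findContours(w,0,1)[0],key=cv2.contourArea);(u,v),r=cv2.minEnclosingCircle(n);print(u,v,r,"head",plane("top",u,v,.035),plane("top",u,v,.0))
print("tab top",two((400+214/4,275+44/4),T(571,154)), proj("scene",[*( (a+c)/2)[:2],.155]))
C1=two((290.8,208.8),(332.3,223.5));C2=two((275.1,195.4),(355.5,223.));print(C1,C2)
p=C1[0]-C2[0];print("bar mid",(C1[0]+C2[0])/2,"yaw",np.degrees(np.arctan2(-p[0],p[1])),np.linalg.norm(p))
# z=.26 alt
P=[plane("top",*q,.26) for q in((332.3,223.5),(355.5,223.))];print("mid@.26",(P[0]+P[1])/2,"scene",(plane("scene",290.8,208.8,.26)+plane("scene",275.1,195.4,.26))/2)
print("post base",plane("top",336,145,.01),plane("scene",200.5,342,.01), "mill",plane("top",449,304,.13),"bowl",plane("top",470,202,.07),"board",plane("top",343,230,.02))
```

```text
plate [0.42334685 0.28917805 0.11      ] [0.4173023  0.26912646 0.11      ] [0.38625816 0.28125252 0.11      ] len 0.03332835991497004 0.02094284726623104
yaw -21.335978548225363
plate centre [0.4048025  0.28521529 0.11      ]
224.08824157714844 298.5 17.270235061645508 head [0.40657025 0.28523167 0.035     ] [0.40561585 0.29077198 0.        ]
tab top (array([0.40412795, 0.28607884, 0.15070423]), np.float64(0.003256691221004051)) [[452.41912669 284.47496087]]
(array([0.57912537, 0.00120654, 0.25712853]), np.float64(0.001187056273326579)) (array([ 0.57911325, -0.05175791,  0.25657522]), np.float64(0.0005773441057262843))
bar mid [ 0.57911931 -0.02527568  0.25685187] yaw -0.013115326749425494 0.05296733845623214
mid@.26 [ 0.57846296 -0.0248302   0.26      ] scene [ 0.58141221 -0.02260233  0.26      ]
post base [ 0.81904937 -0.02055522  0.01      ] [ 0.82044189 -0.01463534  0.01      ] mill [ 0.38501741 -0.28801517  0.13      ] bowl [ 0.64698165 -0.36575176  0.07      ] board [ 0.58399472 -0.03422502  0.02      ]
```

```bash
cat >> h.py <<'E'
def yawnow():
    q=env.get_state()["orientation"]; X=R.from_quat(np.r_[q[1:],q[0]]).as_matrix(); return np.degrees(np.arctan2(X[1,0],X[0,0])),X
def plan(wps,g=1):
    """wps: list of (xyz,yaw_deg,rows); prints tool-frame rows"""
    p=env.get_state()["tcp_pos"];y=yawnow()[0];out=[]
    for P,Y,n in wps:
        d=(np.array(P)-p)/n;dy=((Y-y+180)%360-180)/n
        for i in range(n):
            a=np.radians(y+i*dy);x=np.array([np.cos(a),np.sin(a),0]);t=np.array([x[1],-x[0],0])
            out.append([g,round(float(d@x),4),round(float(d@t),4),round(float(-d[2]),4),0,0,round(float(-dy),1)])
        p=np.array(P);y=Y
    for i in range(0,len(out),5): print(out[i:i+5])
E
python3 - <<'E'
from h import *
print(yawnow())
plan([((.41,-.1,.31),0,8),((.405,.285,.30),69,7)])
E
```

```text
(np.float64(-66.06167343811596), array([[ 4.05752544e-01, -9.13982870e-01, -4.32506514e-04],
       [-9.13981571e-01, -4.05752705e-01,  1.55883002e-03],
       [-1.60023463e-03, -2.37196264e-04, -9.99998691e-01]]))
[[1, -0.0396, -0.0418, -0.0086, 0, 0, -8.3], [1, -0.0332, -0.047, -0.0086, 0, 0, -8.3], [1, -0.0261, -0.0513, -0.0086, 0, 0, -8.3], [1, -0.0185, -0.0545, -0.0086, 0, 0, -8.3], [1, -0.0104, -0.0566, -0.0086, 0, 0, -8.3]]
[[1, -0.0022, -0.0575, -0.0086, 0, 0, -8.3], [1, 0.0061, -0.0572, -0.0086, 0, 0, -8.3], [1, 0.0142, -0.0558, -0.0086, 0, 0, -8.3], [1, -0.0007, -0.055, 0.0014, 0, 0, -9.9], [1, 0.0087, -0.0543, 0.0014, 0, 0, -9.9]]
[[1, 0.0179, -0.052, 0.0014, 0, 0, -9.9], [1, 0.0265, -0.0482, 0.0014, 0, 0, -9.9], [1, 0.0344, -0.0429, 0.0014, 0, 0, -9.9], [1, 0.0412, -0.0364, 0.0014, 0, 0, -9.9], [1, 0.0468, -0.0288, 0.0014, 0, 0, -9.9]]
```

carry_out --moves '[1,-0.04,-0.042,-0.009,0,0,-8.3,1,-0.033,-0.047,-0.009,0,0,-8.3,1,-0.026,-0.051,-0.009,0,0,-8.3,1,-0.0185,-0.0545,-0.009,0,0,-8.3,1,-0.01,-0.057,-0.009,0,0,-8.3]' --squeeze 40

```text
clock: 0.72
tcp_pos: [0.3426, -0.2538, 0.2842]
orientation: [-0.003, 0.979, -0.205, -0.002]
wrist_force: [1.4, -0.5, -0.1]
finger_gap: 0.0858
```

carry_out --moves '[1,-0.002,-0.0575,-0.009,0,0,-8.3,1,0.006,-0.057,-0.009,0,0,-8.3,1,0.014,-0.056,-0.009,0,0,-8.3,1,-0.001,-0.055,0.001,0,0,-9.9,1,0.009,-0.054,0.001,0,0,-9.9]'

```text
clock: 1.35
tcp_pos: [0.4009, 0.0258, 0.3114]
orientation: [-0.004, 0.981, 0.195, 0.0]
wrist_force: [0.4, -0.3, -1.2]
finger_gap: 0.0855
```

Run:
```python
from h import *
s=env.get_state();print(s["tcp_pos"],yawnow()[0],s["clock"])
plan([((.405,.285,.27),69,10)])
```

```text
[0.40089898 0.02581126 0.3114116 ] 22.459472389542835 1.35
[[1, 0.0103, -0.0238, 0.0041, 0, 0, -4.7], [1, 0.0122, -0.0229, 0.0041, 0, 0, -4.7], [1, 0.014, -0.0218, 0.0041, 0, 0, -4.7], [1, 0.0157, -0.0206, 0.0041, 0, 0, -4.7], [1, 0.0173, -0.0193, 0.0041, 0, 0, -4.7]]
[[1, 0.0188, -0.0178, 0.0041, 0, 0, -4.7], [1, 0.0202, -0.0162, 0.0041, 0, 0, -4.7], [1, 0.0215, -0.0145, 0.0041, 0, 0, -4.7], [1, 0.0226, -0.0127, 0.0041, 0, 0, -4.7], [1, 0.0235, -0.0109, 0.0041, 0, 0, -4.7]]
```

carry_out --moves '[1,0.01,-0.024,0.004,0,0,-4.7,1,0.012,-0.023,0.004,0,0,-4.7,1,0.014,-0.022,0.004,0,0,-4.7,1,0.016,-0.021,0.004,0,0,-4.7,1,0.017,-0.019,0.004,0,0,-4.7]'

```text
clock: 1.98
tcp_pos: [0.3984, 0.1627, 0.2909]
orientation: [-0.004, 0.917, 0.4, 0.0]
wrist_force: [0.2, -0.4, 0.2]
finger_gap: 0.0856
```

carry_out --moves '[1,0.019,-0.018,0.004,0,0,-4.7,1,0.02,-0.016,0.004,0,0,-4.7,1,0.0215,-0.0145,0.004,0,0,-4.7,1,0.023,-0.013,0.004,0,0,-4.7,1,0.0235,-0.011,0.004,0,0,-4.7]'

```text
clock: 2.6
tcp_pos: [0.3943, 0.297, 0.2692]
orientation: [-0.004, 0.812, 0.584, -0.001]
wrist_force: [0.1, -0.6, -0.0]
finger_gap: 0.0856
```

Run:
```python
from h import *
s=env.get_state();print(s["tcp_pos"],yawnow(),s["clock"],s["wrist_force"])
plan([((.405,.2855,.20),69,5),((.405,.2855,.13),69,5)])
```

```text
[0.39426676 0.2969697  0.26917026] (np.float64(71.43844840737265), array([[ 0.31832154,  0.94795836, -0.00680789],
       [ 0.94797717, -0.31828668,  0.00573316],
       [ 0.00326794, -0.00827871, -0.99996039]])) 2.6 [ 0.08172002 -0.62395977 -0.01787424]
[[1, -0.0015, 0.0028, 0.0138, 0, 0, 0.5], [1, -0.0015, 0.0028, 0.0138, 0, 0, 0.5], [1, -0.0014, 0.0028, 0.0138, 0, 0, 0.5], [1, -0.0014, 0.0028, 0.0138, 0, 0, 0.5], [1, -0.0014, 0.0028, 0.0138, 0, 0, 0.5]]
[[1, 0.0, 0.0, 0.014, 0, 0, -0.0], [1, 0.0, 0.0, 0.014, 0, 0, -0.0], [1, 0.0, 0.0, 0.014, 0, 0, -0.0], [1, 0.0, 0.0, 0.014, 0, 0, -0.0], [1, 0.0, 0.0, 0.014, 0, 0, -0.0]]
```

carry_out --moves '[1,-0.002,0.003,0.014,-0.5,-0.2,0.5,1,-0.002,0.003,0.014,0,0,0.5,1,-0.001,0.003,0.014,0,0,0.5,1,-0.001,0.003,0.014,0,0,0.5,1,-0.001,0.003,0.013,0,0,0.5]'

```text
clock: 3.22
tcp_pos: [0.406, 0.2859, 0.1958]
orientation: [-0.0, 0.824, 0.566, -0.001]
wrist_force: [0.5, 0.1, -0.6]
finger_gap: 0.0854
```

Run:
```python
from h import *
snap("scene","s2.png")
im=cv2.imread("pics/s2.png");t=snap("top","t2.png")
cv2.imwrite("pics/c2.png",np.hstack([cv2.resize(i,(400,400),interpolation=2) for i in(im[240:360,385:505],t[240:360,165:285])]))
s=env.get_state();print(s["tcp_pos"],yawnow(),s["clock"],s["wrist_force"])
plan([((.405,.2855,.13),69,5)])
```

```text
[0.40520864 0.28548259 0.19500932] (np.float64(68.96020475395382), array([[ 0.35901469,  0.93332596, -0.00333204],
       [ 0.93332713, -0.35902198, -0.00191719],
       [-0.00298564, -0.00242159, -0.99999261]])) 3.325 [ 0.30821414  0.08666431 -0.05921538]
[[1, -0.0, -0.0, 0.013, 0, 0, -0.0], [1, -0.0, -0.0, 0.013, 0, 0, -0.0], [1, -0.0, -0.0, 0.013, 0, 0, -0.0], [1, -0.0, -0.0, 0.013, 0, 0, -0.0], [1, -0.0, -0.0, 0.013, 0, 0, -0.0]]
```

View pics/c2.png

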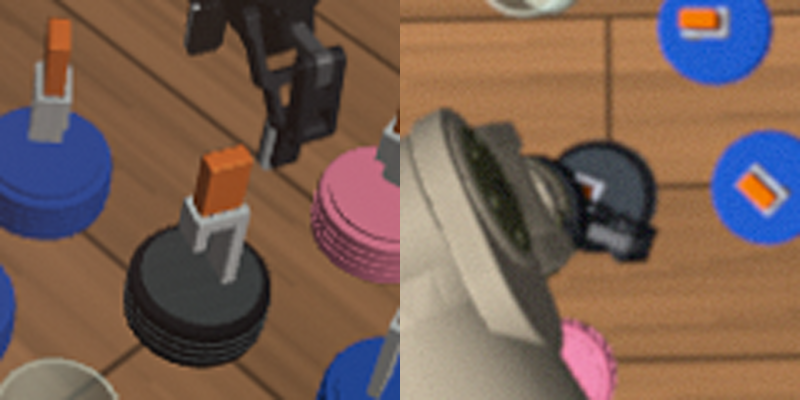

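The crop shows the black lamp, with its tab at (225,175) and open jaws either side above it. I'll descend and grip.

carry_out --moves '[1,0,0,0.013,0,0,0,1,0,0,0.013,0,0,0,1,0,0,0.013,0,0,0,1,0,0,0.013,0,0,0,1,0,0,0.013,0,0,0]'

```text
clock: 3.95
tcp_pos: [0.4059, 0.2858, 0.127]
orientation: [-0.0, 0.824, 0.566, -0.001]
wrist_force: [-0.3, -0.4, -0.5]
finger_gap: 0.0854
```

carry_out --moves '[0.2,0,0,0,0,0,0,-0.4,0,0,0,0,0,0,-1,0,0,0,0,0,0,-1,0,0,0,0,0,0,-1,0,0,0,0,0,0]' --squeeze 40

```text
clock: 4.58
tcp_pos: [0.4055, 0.286, 0.1263]
orientation: [-0.0, 0.824, 0.566, -0.001]
wrist_force: [-0.4, -0.4, -4.5]
finger_gap: 0.0136
```

carry_out --moves '[-1,0,0,0,0,0,0,-1,0,0,0,0,0,0,-1,0,0,0,0,0,0,-1,0,0,0,0,0,0,-1,0,0,0,0,0,0]'

```text
clock: 5.2
tcp_pos: [0.4056, 0.286, 0.1263]
orientation: [-0.0, 0.824, 0.566, -0.001]
wrist_force: [0.7, 0.4, -2.3]
finger_gap: 0.0133
```

Run:
```python
from h import *
s=env.get_state();print(s["tcp_pos"],yawnow(),s["clock"],s["wrist_force"],s["finger_gap"])
```

```text
[0.40557748 0.2859831  0.12625088] (np.float64(68.97086314203447), array([[ 3.58842431e-01,  9.33395972e-01, -2.01735380e-03],
       [ 9.33397466e-01, -3.58843950e-01, -4.36995265e-04],
       [-1.13180483e-03, -1.72618049e-03, -9.99997870e-01]])) 5.2 [ 0.7225217   0.36447137 -2.31688356] 0.013273832827110102
```

carry_out --moves '[-1,0,0,-0.01,0,0,0,-1,0,0,-0.02,0,0,0,-1,0,0,-0.03,0,0,0,-1,0,0,-0.04,0,0,0,-1,0,0,-0.04,0,0,0]'

```text
clock: 5.82
tcp_pos: [0.4021, 0.2841, 0.2671]
orientation: [-0.001, 0.824, 0.566, -0.007]
wrist_force: [1.3, 0.4, -4.9]
finger_gap: 0.0136
```

carry_out --moves '[-1,0,0,-0.03,0,0,0,-1,0,0,-0.02,0,0,0,-1,0,0,0,0,0,0,-1,0,0,0,0,0,0,-1,0,0,0,0,0,0]'

```text
clock: 6.45
tcp_pos: [0.4024, 0.2842, 0.3213]
orientation: [-0.001, 0.824, 0.566, -0.006]
wrist_force: [-1.1, 0.0, -4.6]
finger_gap: 0.0134
```

Run:
```python
from h import *
for i in range(3): env.read_camera("top");print(env.get_state()["wrist_force"])
s=env.get_state();print(s["tcp_pos"],yawnow(),s["clock"],s["ft_torque"],s["finger_gap"])
plan([((.505,-.0245,.32),91,15)],-1)
```

```text
[ 0.0699914   0.58008324 -5.52466821]
[-0.23613844 -0.33816776 -4.92326498]
[-0.18980861 -1.06901422 -5.19437713]
[0.40247354 0.28421126 0.32143492] (np.float64(68.96778423300194), array([[ 0.35888002,  0.93332405, -0.01055262],
       [ 0.93334548, -0.35894469, -0.00499153],
       [-0.00844652, -0.00805788, -0.99993186]])) 6.6 [ 0.0011879   0.00863584 -0.00991606] 0.013578678265098964
[[-1, -0.0168, 0.0138, 0.0001, 0, 0, -1.5], [-1, -0.0171, 0.0133, 0.0001, 0, 0, -1.5], [-1, -0.0174, 0.0129, 0.0001, 0, 0, -1.5], [-1, -0.0178, 0.0124, 0.0001, 0, 0, -1.5], [-1, -0.0181, 0.012, 0.0001, 0, 0, -1.5]]
[[-1, -0.0184, 0.0115, 0.0001, 0, 0, -1.5], [-1, -0.0187, 0.011, 0.0001, 0, 0, -1.5], [-1, -0.0189, 0.0106, 0.0001, 0, 0, -1.5], [-1, -0.0192, 0.0101, 0.0001, 0, 0, -1.5], [-1, -0.0195, 0.0096, 0.0001, 0, 0, -1.5]]
[[-1, -0.0197, 0.0091, 0.0001, 0, 0, -1.5], [-1, -0.0199, 0.0086, 0.0001, 0, 0, -1.5], [-1, -0.0201, 0.008, 0.0001, 0, 0, -1.5], [-1, -0.0203, 0.0075, 0.0001, 0, 0, -1.5], [-1, -0.0205, 0.007, 0.0001, 0, 0, -1.5]]
```

carry_out --moves '[-1,-0.017,0.014,0,-0.5,0.5,-1.5,-1,-0.017,0.0135,0,0,0,-1.5,-1,-0.0175,0.013,0,0,0,-1.5,-1,-0.018,0.0125,0,0,0,-1.5,-1,-0.018,0.012,0,0,0,-1.5]'

```text
clock: 7.22
tcp_pos: [0.4369, 0.1791, 0.3188]
orientation: [-0.001, 0.783, 0.622, -0.002]
wrist_force: [-0.5, 0.3, -4.4]
finger_gap: 0.0139
```

carry_out --moves '[-1,-0.0185,0.0115,0,0,0,-1.5,-1,-0.0185,0.011,0,0,0,-1.5,-1,-0.019,0.0105,0,0,0,-1.5,-1,-0.019,0.01,0,0,0,-1.5,-1,-0.0195,0.0095,0,0,0,-1.5]'

```text
clock: 7.85
tcp_pos: [0.4722, 0.0732, 0.3165]
orientation: [-0.002, 0.739, 0.674, -0.003]
wrist_force: [0.6, -0.6, -5.0]
finger_gap: 0.0137
```

Run:
```python
from h import *
s=env.get_state();print(s["tcp_pos"],yawnow(),s["clock"])
plan([((.505,-.0245,.322),91,8)],-1)
```

```text
[0.47219584 0.0732429  0.31650988] (np.float64(84.68053317196284), array([[ 0.09270874,  0.99566575, -0.00740227],
       [ 0.9956917 , -0.09271926, -0.00108956],
       [-0.00177117, -0.00726936, -0.99997201]])) 7.85
[[-1, -0.0118, 0.0052, -0.0007, 0, 0, -0.8], [-1, -0.0119, 0.0051, -0.0007, 0, 0, -0.8], [-1, -0.0119, 0.0049, -0.0007, 0, 0, -0.8], [-1, -0.012, 0.0047, -0.0007, 0, 0, -0.8], [-1, -0.0121, 0.0046, -0.0007, 0, 0, -0.8]]
[[-1, -0.0121, 0.0044, -0.0007, 0, 0, -0.8], [-1, -0.0122, 0.0042, -0.0007, 0, 0, -0.8], [-1, -0.0122, 0.0041, -0.0007, 0, 0, -0.8]]
```

carry_out --moves '[-1,-0.012,0.005,-0.001,-0.4,0.1,-0.8,-1,-0.012,0.005,-0.001,0,0,-0.8,-1,-0.012,0.005,-0.001,0,0,-0.8,-1,-0.012,0.005,-0.001,0,0,-0.8,-1,-0.012,0.0045,-0.001,0,0,-0.8]'

```text
clock: 8.48
tcp_pos: [0.4925, 0.0088, 0.3189]
orientation: [-0.002, 0.715, 0.699, -0.002]
wrist_force: [0.4, 0.5, -5.0]
finger_gap: 0.0136
```

carry_out --moves '[-1,-0.012,0.0045,-0.001,0,0,-0.8,-1,-0.012,0.004,-0.001,0,0,-0.8,-1,-0.012,0.004,-0.001,0,0,-0.8,-1,0,0,0,0,0,0,-1,0,0,0,0,0,0]'

```text
clock: 9.1
tcp_pos: [0.5046, -0.029, 0.3198]
orientation: [-0.004, 0.7, 0.714, -0.003]
wrist_force: [0.8, 0.3, -4.5]
finger_gap: 0.0137
```

Run:
```python
from h import *
a=snap("scene","s3.png");b=snap("top","t3.png")
s=env.get_state();print(s["tcp_pos"],yawnow(),s["clock"])
cv2.imwrite("pics/c3.png",np.hstack([cv2.resize(i,(400,400),interpolation=2) for i in(a[140:260,215:335],b[170:290,285:405])]))
```

```text
[ 0.50463314 -0.0288716   0.3199188 ] (np.float64(91.16424010109704), array([[-0.0203184 ,  0.99975673, -0.00858195],
       [ 0.9997924 ,  0.02033072,  0.00135089],
       [ 0.00152504, -0.00855272, -0.99996226]])) 9.2
```

View pics/c3.png

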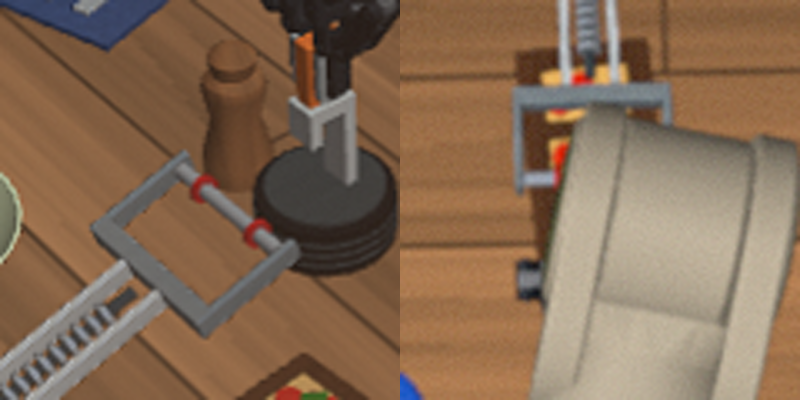

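Run:
```python
from h import *
o=np.array([.5046,-.0289,.1935]);c,s=np.cos(np.radians(1.2)),np.sin(np.radians(1.2))
for n,l in dict(lip_pp=(17,11,84),lip_pm=(17,-11,84),lip_mp=(9,11,84),top_pp=(17,11,110),top_pm=(17,-11,110),top_mp=(-17,11,110),spine_foot=(-9,11,42),spine_foot2=(-17,11,42)).items():
    l=np.array(l)/1000;P=o+[c*l[0]-s*l[1],s*l[0]+c*l[1],l[2]];u=proj("scene",P)[0];print(n,((u-[215,140])*10/3).round())
print("bar",[((proj("scene",(.579,y,.259))[0]-[215,140])*10/3).round() for y in(-.0505,.0015)])
# detailed crop
a=cv2.imread("pics/s3.png");cv2.imwrite("pics/c4.png",cv2.resize(a[145:220,285:345],(640,800)[::1],interpolation=2)[:600])
```

```text
lip_pp [310. 146.]
lip_pm [287. 129.]
lip_mp [321. 141.]
top_pp [309. 112.]
top_pm [286.  95.]
top_mp [353.  89.]
spine_foot [345. 181.]
spine_foot2 [355. 176.]
bar [array([202., 183.]), array([254., 227.])]
```

View pics/c4.png

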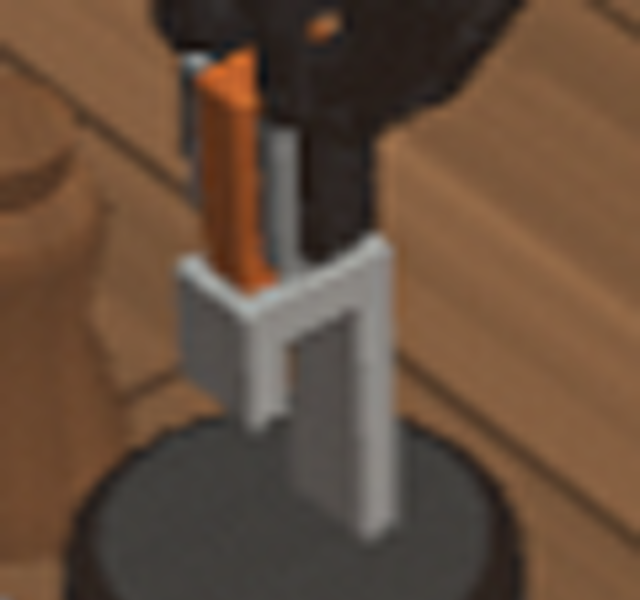

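carry_out --moves '[-1,0,0.0075,-0.0005,-0.4,-0.1,0,-1,0,0.0075,-0.0005,0,0,0,-1,0,0.0075,-0.0005,0,0,0,-1,0,0.0075,-0.0005,0,0,0,-1,0,0.0075,-0.0005,0,0,0]'

```text
clock: 9.82
tcp_pos: [0.5446, -0.027, 0.3227]
orientation: [-0.0, 0.699, 0.715, -0.0]
wrist_force: [-0.6, -0.2, -4.4]
finger_gap: 0.0132
```

Run:
```python
from h import *
s=env.get_state();print(s["tcp_pos"],yawnow(),s["clock"],s["wrist_force"])
plan([((.580,-.0265,.319),91.2,5)],-1)
```

```text
[ 0.54461609 -0.02703193  0.32269372] (np.float64(91.24161895467388), array([[-2.16686423e-02,  9.99765152e-01, -3.32733605e-04],
       [ 9.99765186e-01,  2.16685715e-02, -2.15077939e-04],
       [-2.07817566e-04, -3.37315921e-04, -9.99999922e-01]])) 9.825 [-0.56349724 -0.16178196 -4.41966736]
[[-1, -0.0, 0.0071, 0.0007, 0, 0, 0.0], [-1, -0.0, 0.0071, 0.0007, 0, 0, 0.0], [-1, -0.0, 0.0071, 0.0007, 0, 0, 0.0], [-1, -0.0, 0.0071, 0.0007, 0, 0, 0.0], [-1, -0.0, 0.0071, 0.0007, 0, 0, 0.0]]
```

carry_out --moves '[-1,0,0.0075,0.001,0,0,0,-1,0,0.0075,0.001,0,0,0,-1,0,0.0075,0.001,0,0,0,-1,0,0.007,0,0,0,0,-1,0,0.003,0,0,0,0]'

```text
clock: 10.45
tcp_pos: [0.5799, -0.0264, 0.3188]
orientation: [-0.0, 0.699, 0.715, -0.0]
wrist_force: [-0.5, -0.0, -5.6]
finger_gap: 0.0135
```

Run:
```python
from h import *
a=snap("scene","s4.png")
s=env.get_state();print(s["tcp_pos"],yawnow(),s["clock"],s["wrist_force"])
cv2.imwrite("pics/c5.png",cv2.resize(a[140:230,225:345],(800,600),interpolation=2))
o=s["tcp_pos"]+[-.0015,.0025,-.1263]
for n,l in dict(lip_pp=(17,11,84),top_pp=(17,11,110),top_mp=(-17,11,110)).items():
    print(n,((proj("scene",o+np.array(l)/1000)[0]-[225,140])*20/3).round())
print("bar",[((proj("scene",(.579,y,.259))[0]-[225,140])*20/3).round() for y in(-.0505,.0015)])
```

```text
[ 0.58013989 -0.02640477  0.31872965] (np.float64(91.23637210815508), array([[-2.15770894e-02,  9.99766710e-01, -9.76623582e-04],
       [ 9.99767187e-01,  2.15770393e-02, -6.18746367e-05],
       [-4.07875566e-05, -9.77731286e-04, -9.99999521e-01]])) 10.5 [ 0.26094356 -0.72317626 -5.28268943]
lip_pp [363. 409.]
top_pp [357. 340.]
top_mp [452. 292.]
bar [array([337., 365.]), array([441., 454.])]
```

View pics/c5.png

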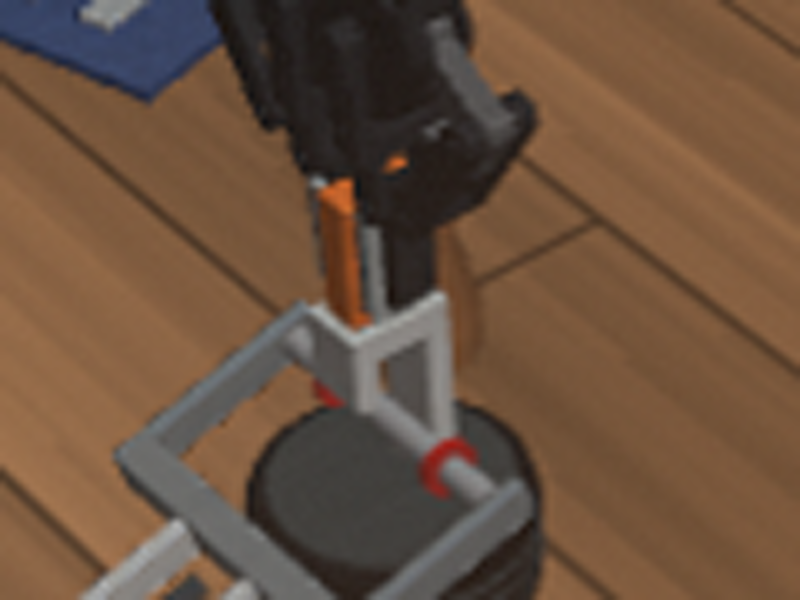

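The bar passes through the hanger pocket, centred to about 1 mm: lip corner at (368,410), bar at about (417,437). I'll lower slowly.

carry_out --moves '[-1,0,0,0.004,0,0,0,-1,0,0,0.004,0,0,0,-1,0,0,0.004,0,0,0,-1,0,0,0.004,0,0,0,-1,0,0,0.004,0,0,0]'

```text
clock: 11.12
tcp_pos: [0.5795, -0.0264, 0.2976]
orientation: [-0.0, 0.699, 0.715, -0.0]
wrist_force: [-0.7, 0.2, -4.5]
finger_gap: 0.0132
```

carry_out --moves '[-1,0,0,0.002,0,0,0,-1,0,0,0.002,0,0,0,-1,0,0,0.002,0,0,0,-1,0,0,0.002,0,0,0,-1,0,0,0.002,0,0,0]'

```text
clock: 11.75
tcp_pos: [0.5793, -0.0264, 0.2873]
orientation: [-0.0, 0.699, 0.715, -0.0]
wrist_force: [-0.9, -0.1, -3.2]
finger_gap: 0.0136
```

carry_out --moves '[-1,0,-0.0007,0.003,0,0,0,-1,0,-0.0007,0.003,0,0,0,-1,0,-0.0007,0.003,0,0,0,-1,0,-0.0007,0.003,0,0,0,-1,0,-0.0007,0.003,0,0,0]'

```text
clock: 12.38
tcp_pos: [0.5754, -0.0264, 0.2717]
orientation: [-0.0, 0.699, 0.715, -0.0]
wrist_force: [-0.4, -0.2, -2.3]
finger_gap: 0.0134
```

carry_out --moves '[-1,0,-0.0006,0.003,0,0,0,-1,0,-0.0006,0.003,0,0,0,-1,0,-0.0006,0.003,0,0,0,-1,0,-0.0006,0.003,0,0,0,-1,0,-0.0006,0.003,0,0,0]'

```text
clock: 13.0
tcp_pos: [0.5724, -0.0265, 0.2561]
orientation: [0.0, 0.699, 0.715, -0.0]
wrist_force: [-0.9, 0.9, -1.4]
finger_gap: 0.0139
```

Run:
```python
from h import *
s=env.get_state();print(s["tcp_pos"],yawnow(),s["clock"],s["wrist_force"],s["ft_torque"])
```

```text
[ 0.57238555 -0.0264903   0.25607613] (np.float64(91.23370344205729), array([[-2.15305217e-02,  9.99768172e-01,  1.96738956e-04],
       [ 9.99768121e-01,  2.15305935e-02, -3.70250139e-04],
       [-3.74400211e-04,  1.88721658e-04, -9.99999912e-01]])) 13.0 [-0.89535093  0.92539327 -1.39249099] [0.04964808 0.11605119 0.00697029]
```

carry_out --moves '[-1,0,-0.0004,0.003,0,0,0,-1,0,-0.0004,0.003,0,0,0,-1,0,-0.0004,0.003,0,0,0,-1,0,-0.0004,0.002,0,0,0,-1,0,-0.0003,0.002,0,0,0]'

```text
clock: 13.62
tcp_pos: [0.5706, -0.0265, 0.2425]
orientation: [0.0, 0.699, 0.715, 0.0]
wrist_force: [-0.8, 1.2, -0.9]
finger_gap: 0.0137
```

```bash
cat >> h.py <<'E'
def avg(n=8):
    f=[]
    for i in range(n): env.read_camera("scene");f.append(env.get_state()["wrist_force"])
    s=env.get_state();print(s["tcp_pos"],s["clock"],"F",np.mean(f,0).round(2),"sd",np.std(f,0).round(2))
E
python3 -c "
from h import *
avg()"
```

```text
[ 0.57056856 -0.02651058  0.24262967] 14.025 F [-0.54 -0.13 -1.63] sd [0.47 0.41 0.61]
```

carry_out --moves '[-1,0,-0.0003,0.003,0,0,0,-1,0,-0.0002,0.003,0,0,0,-1,0,-0.0002,0.003,0,0,0,-1,0,-0.0002,0.002,0,0,0,-1,0,-0.0001,0.002,0,0,0]'

```text
clock: 14.65
tcp_pos: [0.5695, -0.0265, 0.2289]
orientation: [0.001, 0.699, 0.715, 0.0]
wrist_force: [-1.1, 1.2, -1.3]
finger_gap: 0.0136
```

```bash
python3 -c "
from h import *
avg(12)"
```

```text
[ 0.56950242 -0.02651403  0.22908575] 15.25 F [-0.52  0.04 -0.82] sd [0.63 0.32 0.4 ]
```

carry_out --moves '[-1,0,-0.0001,0.002,0,0,0,-1,0,0,0.002,0,0,0,-1,0,0,0.002,0,0,0,-1,0,0,0.0015,0,0,0,-1,0,0,0.001,0,0,0]'

```text
clock: 15.88
tcp_pos: [0.5692, -0.0265, 0.22]
orientation: [0.0, 0.699, 0.715, 0.0]
wrist_force: [-0.8, 0.3, -0.8]
finger_gap: 0.0135
```

```bash
python3 -c "
from h import *
avg(20);snap('scene','s5.png')
a=cv2.imread('pics/s5.png');cv2.imwrite('pics/c6.png',cv2.resize(a[150:240,225:345],(800,600),interpolation=2))"
```

```text
[ 0.56921251 -0.02650501  0.22009041] 16.875 F [-1.19  0.57 -0.42] sd [0.56 0.51 0.62]
```

View pics/c6.png

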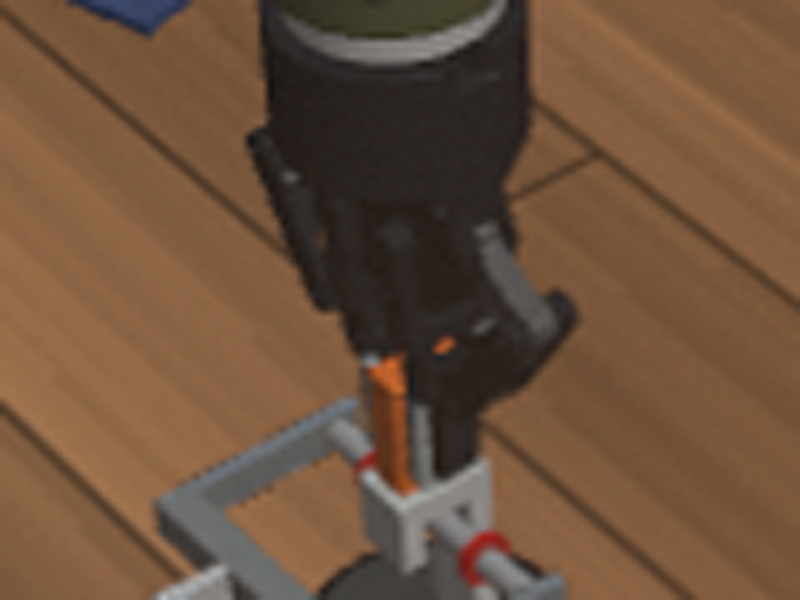

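The bar is seated under the top plate and the lamp sits between the collars. About 0.2–0.3 N still hangs on the gripper, with a slight sideways load of about -1 N in x. I'll trim both.

carry_out --moves '[-1,0,-0.0005,0.001,0,0,0,-1,0,-0.0005,0.001,0,0,0,-1,0,-0.0005,0.001,0,0,0,-1,0,0,0.0005,0,0,0,-1,0,0,0,0,0,0]'

```text
clock: 17.55
tcp_pos: [0.5691, -0.0265, 0.2169]
orientation: [0.002, 0.699, 0.715, 0.001]
wrist_force: [-0.1, 0.7, 0.5]
finger_gap: 0.0131
```

```bash
python3 -c "
from h import *
avg(40)"
```

```text
[ 0.56908672 -0.02653266  0.21695049] 19.55 F [ 0.14  0.55 -0.36] sd [0.46 0.52 0.54]
```

carry_out --moves '[-1,0,0,0.001,0,0,0,-1,0,0,0.0007,0,0,0,-1,0,0,0,0,0,0,-1,0,0,0,0,0,0,-1,0,0,0,0,0,0]' --squeeze 20

```text
clock: 20.18
tcp_pos: [0.5691, -0.0265, 0.2151]
orientation: [0.002, 0.699, 0.715, 0.001]
wrist_force: [0.3, 0.6, -0.6]
finger_gap: 0.0135
```

```bash
python3 -c "
from h import *
avg(30)"
```

```text
[ 0.56906496 -0.02653283  0.2150462 ] 21.675 F [-0.    0.58 -0.25] sd [0.38 0.53 0.48]
```

The wrist force is at its unloaded baseline, so I'll release with the jaws opening gradually.

carry_out --moves '[-0.62,0,0,0,0,0,0,-0.58,0,0,0,0,0,0,-0.54,0,0,0,0,0,0,-0.5,0,0,0,0,0,0,-0.45,0,0,0,0,0,0]'

```text
clock: 22.3
tcp_pos: [0.5693, -0.027, 0.2152]
orientation: [0.002, 0.699, 0.715, 0.001]
wrist_force: [0.7, -0.1, 0.3]
finger_gap: 0.0234
```

carry_out --moves '[-0.3,0,0,0,0,0,0,-0.2,0,0,0,0,0,0,-0.1,0,0,0,0,0,0,0,0,0,0,0,0,0,0,0,0,0,0,0,0]'

```text
clock: 22.92
tcp_pos: [0.5693, -0.027, 0.2153]
orientation: [0.002, 0.699, 0.715, 0.001]
wrist_force: [-0.3, 0.4, -0.0]
finger_gap: 0.0428
```

```bash
python3 -c "
from h import *
avg(5);a=snap('scene','s6.png')
cv2.imwrite('pics/c7.png',cv2.resize(a[150:240,225:345],(800,600),interpolation=2))"
```

```text
[ 0.56931355 -0.02698949  0.21526717] 23.175 F [ 0.2  -0.22  0.04] sd [0.35 0.66 0.44]
```

View pics/c7.png

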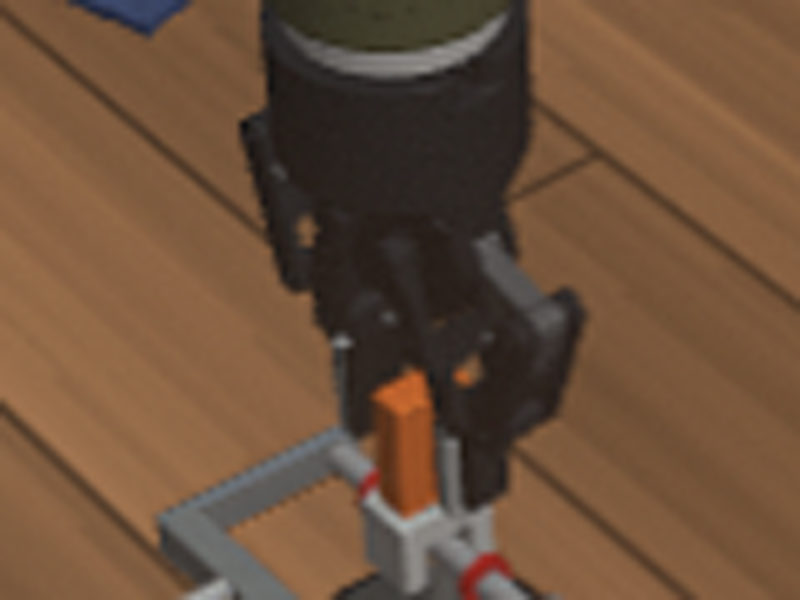

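The lamp is released and hangs upright with the fingers clear of the tab on both sides. I'll withdraw straight up.

carry_out --moves '[0,0,0,-0.005,0,0,0,0,0,0,-0.01,0,0,0,0,0,0,-0.015,0,0,0,0,0,0,-0.02,0,0,0,0,0,0,-0.02,0,0,0]'

```text
clock: 23.85
tcp_pos: [0.5685, -0.0268, 0.2893]
orientation: [0.002, 0.699, 0.715, 0.001]
wrist_force: [-0.1, 0.1, -0.4]
finger_gap: 0.0425
```

carry_out --moves '[0,0,0,-0.02,0,0,0,0,0,0,-0.02,0,0,0,0,0,0,-0.01,0,0,0,0,0,0,0,0,0,0,0,0,0,0,0,0,0]'

```text
clock: 24.48
tcp_pos: [0.5692, -0.0269, 0.3464]
orientation: [0.005, 0.699, 0.715, 0.003]
wrist_force: [0.1, 0.4, -0.1]
finger_gap: 0.0428
```

carry_out --moves '[0,0,0,0,0,0,0,0,0,0,0,0,0,0,0,0,0,0,0,0,0,0,0,0,0,0,0,0,0,0,0,0,0,0,0]'

```text
clock: 25.1
tcp_pos: [0.5684, -0.0268, 0.3442]
orientation: [0.003, 0.699, 0.715, 0.002]
wrist_force: [-0.4, -0.1, -0.1]
finger_gap: 0.0423
```

```bash
python3 -c "
from h import *
avg(2);a=snap('scene','s7.png');avg(8);b=snap('scene','s8.png')
print('motion diff',np.abs(a[150:290,225:345].astype(int)-b[150:290,225:345]).mean())
cv2.imwrite('pics/c8.png',cv2.resize(b[130:310,130:370],(800,600),interpolation=2))"
```

```text
[ 0.56846707 -0.02679139  0.34426079] 25.2 F [ 0.97 -0.25  0.51] sd [0.19 0.43 0.24]
[ 0.56848425 -0.02674055  0.34431451] 25.65 F [ 0.07 -0.11 -0.04] sd [0.52 0.6  0.36]
motion diff 0.8357936507936508
```

View pics/c8.png

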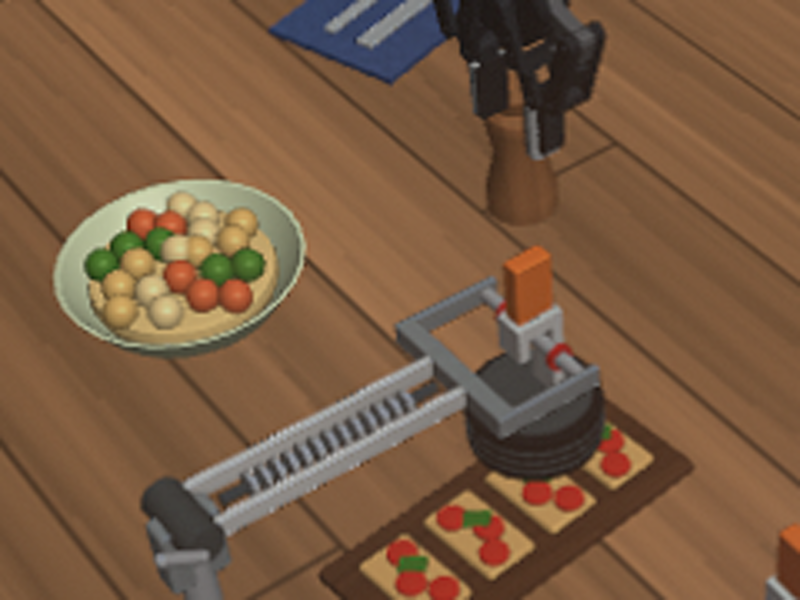

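The lamp hangs upright on the level arm above the board and is still. The gripper is clear, and the bowl and mill are where they were. I'm handing the job in.

```bash
python3 -c "
from h import *
print(env.hand_in())"
```

```text
the job is handed in; nothing more can be done
None
```

The black lamp hangs by its hanger on the arm's cross-bar, between the red collars. I handed the job in at about 25.7 s of the 72 s allowed; no verdict was reported.

- **Method:** I gripped the orange tab and brought the bar in through the hanger's mouth. I then lowered the lamp slowly along the arm's arc, about 75 mm after contact. I opened the jaws gradually once the wrist read about -0.25 N vertically, against about -0.15 to -0.3 N with nothing held.
- **Last checks:** After release the wrist read about 0 N. Two pictures about 0.4 s apart differed only at noise level, so I saw no movement. The last picture shows the lamp upright, the arm about level and off both stops, the head clear of the food, and the gripper free. The bowl and mill look unmoved.
- **Not checked:** The force readings scattered by about 0.5 N, so the load balance at release rests on averages. I could not read the arm angle directly; I inferred about 0.3 rad from the tool height and the pictures. The tumbler was outside the last crop, but nothing passed near it.

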